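Knock a stuck lacquer tile out of its polishing frame

ROBOT

A 6-joint arm with a two-finger parallel gripper is mounted at the origin on a cart in front of the work surface, level with it; the furniture and walls round the work are solid. World frame = base frame: x ahead of the robot, y to its left, z up, the work surface at z = 0. Lengths are in m, angles in rad, forces in N, time in s.
With the tool pointing down it reaches from about 0.375 to 0.975 m from the base axis. Payload 3.8 kg.
Tool frame: the origin (TCP) lies on the centre line of the jaws, within the pads' length; the fingertips stand 8 mm ahead of it and the grasp point (between the pads) lies 11 mm behind it; z points along the fingers, y is the direction in which the jaws open and shut (so a half turn about z gives the same grasp; the last joint's range is limited). The gripper opens to 88 mm and grips with 3 to 60 N. Pads are 18 mm wide; open, the fingers measure 123 mm over their backs; the gripper's body (75 mm by 187 mm) begins 45 mm behind the grasp point.
Start: joints at [1.076, 0.264, 1.604, -0, 1.274, -0.037], TCP at [0.298, 0.605, 0.247] pointing down, gripper open.
Joint ranges: [-2.63, 2.63], [-0.94, 2.18], [0.31, 2.57], [-1.31, 4.45], [0, 2.66], [-2.55, 2.55]. Speed limits (rad/s): [2.57, 2.57, 3.14, 3.14, 3.14, 3.14].

INTERFACE

Orientations are given as a rotation vector (axis times angle).
In Python, from cell import bot gives the robot as it stands. The module is installed in compiled form; this text tells all that it offers.
- The arm moves only by the tool servo_tool, never from a script. Its argument "plan" is a list of rows, each an object of numbers: "ax", "ay", "az": the turn, a rotation vector about the tool's x, y, z in rad; "x", "y", "z": the shift along the tool's x, y, z in mm; "fingers": the opening in per cent of the stroke, from 0 (shut) to 100 (fully open). A call has 1 to 20 rows; each row is the pose to reach, as a shift and turn from the pose commanded when the call began, along the tool's axes at that moment; what a row does not reach only later rows make up. A row lasts 1/12 s, in which the tool goes at most 41.7 mm and 7.16 degrees, less where a joint would pass 70% of its speed; a pose out of reach is approached as far as the arm can. A call with a gripper value outside its range is refused whole. The fingers move at their own pace and stop on an object; "newtons" is the grip in N (left out, the last holds). Time passes only in rows, so rows that repeat a pose let the fingers close. It gives the time, the measured TCP pose, the force and the opening at its end, in the units of the state.
- bot.observe(): the state, without advancing time (a new reading comes with each control period).
- bot.grab_frame(name): name is "scene" or "top" or "wrist"; returns (picture, depth): 420x560x3 uint8, red, green, blue; 420x560 float32, m along the optical axis (not along the pixel's ray), 0 where there is no reading.
- bot.camera_info(name): a dict with "fx", "fy", "cx", "cy" (pixels), "origin" and "attitude" of the camera in the world; the wrist camera has in their place "mount" (4x4, takes a point from camera to tool coordinates, whose origin is the TCP and whose axes are the flange's). Camera axes: x right, y up, looking along -z (the intrinsics and any distortion apply to the point x, -y, -z); pixel columns grow to the right and rows downward; lengths in m; the calibration is good to about 2 mm. A picture is of the moment at which its call begins: read the wrist's pose just before it. camera_info takes no time and is no camera call.
- bot.finish_job(): hands the job in, once; it reports no verdict.
The state is a dict: "time": time; "joint_pos": joint angles; "dq": joint speeds; "effort": joint torques, N m; "tool_pos": TCP position; "tool_rot": TCP orientation; "contact_force": force on the tool from outside, world axes, zero at the start; "wrist_torque": the same for the moment, N m; "width": opening from 0.0 (shut) to 1.0 (fully open).
Only numpy, scipy, OpenCV 4.12 (cv2) and the standard library are available. Lean on these libraries where they do the work, as an engineer would, in place of code of your own. Each camera call takes 0.05 s, during which the arm holds its last target. There are 200 camera calls.

TASK

A lacquer sample tile has stuck in its polishing frame, which is clamped face down on posts over a cork-lined tray. Take the slim knock-out drift from its stand (not the thick-footed tamper, which stays standing where it is), put it down through the round hole in the top of the frame and press until its collar sits on the frame, so that the tile comes out onto the cork. Leave the drift standing in the hole.

Things in the scene. Friction and masses are not known exactly. Their poses are not given: they have to be found in the camera images.
- frame: polishing frame, fixed: bare aluminium square 110 x 110 mm on four steel posts over a wooden tray of that size (rim 21 mm high). Origin: centre of the tray's underside, on the bench; z up. Cork top 11 mm above the bench. The aluminium reaches from 45 to 65 mm above the bench: an 8 mm deep pocket, open below, under a 12 mm top plate with a round access hole of 41 mm diameter at its centre
- frame_hole (a point): centre of the mouth of the access hole, in the top face of the frame, 65 mm above the bench; z up, the hole is vertical
- tile: the stuck tile, black, 60 x 60 x 6 mm, held by its edges in the pocket under the hole, face down. Origin: centre of its plain back (upper side, seen through the hole), 12.5 mm below the frame's top face; own z points down. Pushing it straight down takes about 5 to 12 N; after about 8 mm it comes free and falls to the cork, its back then 17 mm above the bench
- drift: upright hand tool, 200 g: steel shaft 28 mm diameter, 40 mm long, rubber foot; steel collar (60 mm diameter) 40 to 46 mm above the foot; round wooden handle, 26 mm diameter, 46 to 96 mm above the foot, domed top to 108 mm. Origin: centre of the foot's underside; z up. Hangs by its collar in a stand, foot 10 mm above the bench; lift it 45 mm straight up to clear it
- tamper: a tamper, a bystander standing upright on the bench: the same collar and handle as the drift but on a thick wooden foot of 54 mm diameter, too wide for the hole. Origin: centre of its underside; z up
Not all that is in view belongs to the job. Of the things that look like the tile, the smaller one is meant.

How it is judged:
On the way:
1. the drift's foot is in the access hole while the tile is still in the pocket (z of drift in the frame of frame_hole below -0.002 m and horizontal distance between drift and frame_hole below 0.012 m and z of tile in the frame of frame above 0.045 m), for 0.02 s.
At the end, for the whole second after the job is handed in: The tile lies at rest on the cork under the frame (its back less than 30 mm above the bench, within 30 mm of the frame's centre); the drift stands at rest in the access hole, its foot at least 33 mm below the mouth of the hole, tilted less than 0.2 rad; the tamper still stands (height (world z) of tile below 0.03 m and horizontal distance between tile and frame below 0.03 m and linear speed of each of tile, drift below 0.02 m/s and z of drift in the frame of frame_hole below -0.033 m and horizontal distance between drift and frame_hole below 0.015 m and angle between each of drift, tamper's own z axis and vertical below 0.2 rad); the robot touches nothing.
It fails at once if the tamper is moved more than 30 mm or tipped more than 0.5 rad (distance of tamper from where it was at the start of the episode above 0.03 m or angle between tamper's own z axis and vertical above 0.5 rad).
It also fails if it takes over 35 s, if anything falls off the work surface, if the arm or the gripper's body presses on something with over 40 N, if the wrist force passes 120 N, or if a joint passes its speed limit or range.

## Working session

There is one attempt and no reset: what is moved stays moved. The work goes in short steps, Python scripts to look and compute and a tool call to move; the robot and the scene stay as the last step left them, time stands still between calls to the robot, and variables do not carry over. Pictures are saved under pics/ and viewed, about 8 in all and at most 12, crops included, and the job is handed in when it is done.

Besides the shell and the picture viewer there is one more tool, called as name(argument=value, ...), one argument or row to a line, values as JSON. servo_tool: Moves the arm, as the interface text tells. Its arguments: {"type":"object","properties":{"plan":{"type":"array","items":{"type":"object","properties":{"ax":{"type":"number"},"ay":{"type":"number"},"az":{"type":"number"},"x":{"type":"number"},"y":{"type":"number"},"z":{"type":"number"},"fingers":{"type":"number"}}}},"newtons":{"type":"number"}},"required":["plan"]}

```bash
mkdir -p pics; cat > h.py <<'E'
import numpy as np, cv2
from cell import bot
from scipy.spatial.transform import Rotation as R
def cam(name,st=None):
    i=bot.camera_info(name)
    if name=='wrist':
        T=np.eye(4);T[:3,:3]=R.from_rotvec(st['tool_rot']).as_matrix();T[:3,3]=st['tool_pos']
        return i,T@np.array(i['mount'])
    T=np.eye(4);A=np.array(i['attitude'],float)
    T[:3,:3]=A if A.shape==(3,3) else R.from_rotvec(A).as_matrix()
    T[:3,3]=i['origin'];return i,T
def pts(i,T,u,v,d):
    u,v,d=map(np.asarray,(u,v,d))
    P=np.stack([(u-i['cx'])/i['fx']*d,-(v-i['cy'])/i['fy']*d,-d],-1)
    return P@T[:3,:3].T+T[:3,3]
def onplane(i,T,u,v,z):
    P=pts(i,T,u,v,np.ones_like(np.asarray(u,float)))
    o=T[:3,3];r=P-o
    return o+r*((z-o[2])/r[...,2])[...,None]
E
python3 - <<'E'
from h import *
for n in('scene','top'):
    print(n,bot.camera_info(n))
    p,d=bot.grab_frame(n);np.savez(f'pics/{n}.npz',p=p,d=d);cv2.imwrite(f'pics/{n}.png',p[...,::-1])
print(bot.camera_info('wrist'));print(bot.observe())
E
```

```text
scene {'fx': 451.80208342274847, 'fy': 451.80208342274847, 'cx': 281.45992547234306, 'cy': 220.0458428975647, 'origin': array([-0.02551554,  0.49660402,  0.69130286]), 'attitude': array([ 0.43362436, -0.79564515, -2.01153998])}
top {'fx': 432.7525141787668, 'fy': 432.7525141787668, 'cx': 282.70795269142127, 'cy': 208.0601079158813, 'origin': array([0.29341015, 0.19164106, 0.92035685]), 'attitude': array([ 0.16629001, -0.15046984, -1.49793694])}
{'fx': 305.1619168179501, 'fy': 305.1619168179501, 'cx': 274.8739069155346, 'cy': 211.397151411921, 'mount': array([[-1.12401481e-03,  9.46019523e-01,  3.24107695e-01,
         8.32008721e-02],
       [ 9.99999363e-01,  1.09591150e-03,  2.69232775e-04,
         8.37772765e-05],
       [-1.00493890e-04,  3.24107792e-01, -9.46020153e-01,
        -1.38133032e-01],
       [ 0.00000000e+00,  0.00000000e+00,  0.00000000e+00,
         1.00000000e+00]])}
{'time': 0.1, 'joint_pos': array([ 1.07610130e+00,  2.64651677e-01,  1.60520288e+00, -2.88838882e-05,
        1.27371158e+00, -3.68989839e-02]), 'dq': array([ 0.00044748, -0.00306917, -0.00339396, -0.00115021, -0.00071678,
        0.00120776]), 'effort': array([-3.06642323e-04, -5.03619254e+01, -3.58070397e+01,  7.30701140e-02,
        2.33403855e-02, -8.88310183e-05]), 'tool_pos': array([0.29804859, 0.60494872, 0.24554878]), 'tool_rot': array([-7.12716398e-01, -3.05917329e+00,  3.00199502e-03]), 'contact_force': array([-0.33350156, -0.21651286,  0.02613106]), 'wrist_torque': array([ 0.00519183, -0.00384936,  0.02478733]), 'width': 0.9983309952524231}
```

View pics/top.png

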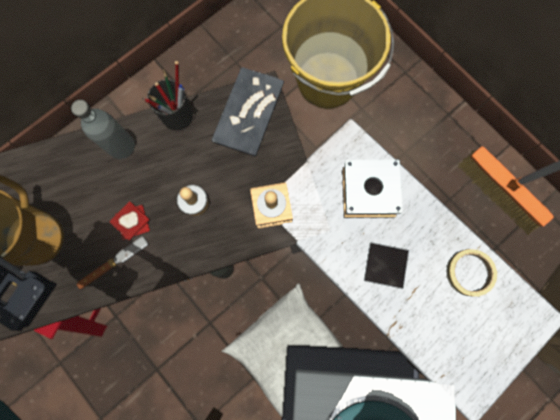

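View pics/scene.png

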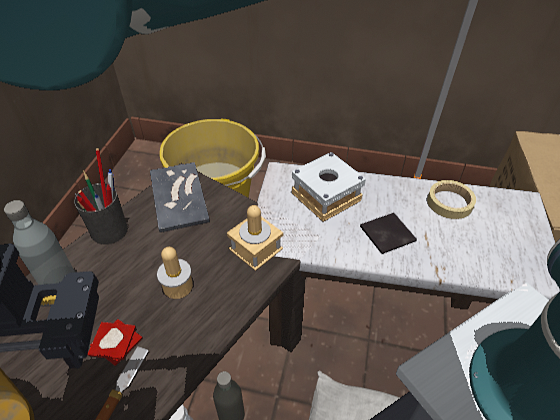

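The top view shows the stand with the collared tool at (271,203), the tamper on its thick foot at (190,198), the frame with its hole at (373,187), and a large loose black square at (387,265). The tile meant is the smaller one, inside the frame's hole. The scene view shows the drift in its stand at (255,235) and the tamper at (173,280).

```bash
python3 - <<'E'
from h import *
z=np.load('pics/top.npz');p,d=z['p'],z['d'];i,T=cam('top')
v,u=np.mgrid[:420,:560];P=pts(i,T,u,v,d);X,Y,Z=P[...,0],P[...,1],P[...,2]
def box(a,b,c,e): m=np.zeros((420,560),bool);m[b:e,a:c]=1;return m&(d>0)
for n,b in(('drift',(245,180,300,232)),('tamper',(172,178,212,220)),('frame',(338,155,406,220))):
    m=box(*b)
    print(n,'zhist',np.histogram(Z[m],np.arange(-.01,.14,.01))[0])
    for lo,hi in((.04,.062),(.062,.075),(.08,.125)):
        k=m&(Z>lo)&(Z<hi)
        if k.sum()>8: print(lo,k.sum(),np.median(P[k],0).round(4),((P[k].max(0)+P[k].min(0))/2).round(4),np.ptp(P[k],0).round(3))
# frame: min-area rect of top plate; hole dark
m=box(338,155,406,220)&(Z>.055)&(Z<.075)
(c,s,a)=cv2.minAreaRect(np.argwhere(m)[:,::-1].astype(np.float32));print(c,s,a,onplane(i,T,c[0],c[1],.065))
q=onplane(i,T,*cv2.boxPoints((c,s,a)).T,.065);print(q.round(4))
k=box(355,170,392,203)&(p.sum(2)<150);n,l,st,cc=cv2.connectedComponentsWithStats(k.astype(np.uint8));j=1+st[1:,4].argmax();print(st[j],cc[j],onplane(i,T,*cc[j],.065))
def c(im,b): return cv2.resize(im[b[1]:b[3],b[0]:b[2]],(380,380),interpolation=cv2.INTER_CUBIC)
s=np.load('pics/scene.npz')['p']
cv2.imwrite('pics/crop.png',np.hstack([c(s,(145,195,295,305)),c(p,(335,150,410,225))])[...,::-1])
E
```

```text
drift zhist [679 804   5   2   4 330 826  25  11  12  17  28 111   0   0]
0.04 1164 [0.4741 0.2291 0.0514] [0.4809 0.2315 0.0511] [0.092 0.091 0.02 ]
0.062 23 [0.4706 0.2277 0.0667] [0.4766 0.2303 0.0685] [0.018 0.024 0.011]
0.08 168 [0.4764 0.2308 0.1124] [0.48   0.2317 0.1001] [0.025 0.024 0.038]
tamper zhist [506 473  32  22   3 421  22  19  16  19  33 107   1   0   0]
0.04 445 [0.472  0.3896 0.0459] [0.4789 0.3975 0.0512] [0.059 0.059 0.02 ]
0.062 25 [0.4703 0.3889 0.0675] [0.4758 0.3956 0.0686] [0.018 0.021 0.012]
0.08 160 [0.4763 0.3942 0.1027] [0.4781 0.3959 0.0955] [0.023 0.023 0.029]
frame zhist [ 418  617  122  149    0   59  360 2551    9    0    0    0    0    0
    0]
0.04 485 [0.5247 0.0258 0.0531] [0.5281 0.0262 0.0537] [0.119 0.117 0.017]
0.062 2494 [0.5257 0.0266 0.0654] [0.5276 0.0266 0.0666] [0.118 0.117 0.009]
(372.907958984375, 186.99166870117188) (53.111385345458984, 55.51905059814453) 88.83085632324219 [0.52556923 0.02598374 0.065     ]
[[ 0.577   0.0856  0.065 ]
 [ 0.5871 -0.0285  0.065 ]
 [ 0.4754 -0.0321  0.065 ]
 [ 0.4656  0.0791  0.065 ]]
[365 179  17  14 151] [372.98013245 184.84768212] [0.53009179 0.0259518  0.065     ]
```

View pics/crop.png

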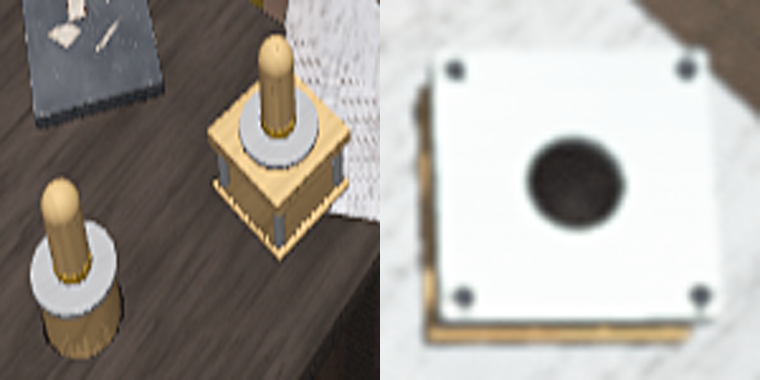

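The crop confirms it: the left tool (thick wooden foot on the bench, scene ~(173,280)) is the tamper. The right one, hanging in the stand (scene ~(255,235)), is the drift. The frame's hole is clear, with black tile visible inside. I'll move above the drift for a closer look.

servo_tool(
  plan=[
    {"x": -40,"y": -31},
    {"x": -80,"y": -62},
    {"x": -112,"y": -87},
    {"x": -144,"y": -112},
    {"x": -176,"y": -137},
    {"x": -208,"y": -162},
    {"x": -240,"y": -187},
    {"x": -272,"y": -212},
    {"x": -304,"y": -237},
    {"x": -328,"y": -254},
    {"x": -328,"y": -254},
    {"x": -328,"y": -254},
    {"x": -328,"y": -254},
  ],
  newtons=40,
)

```text
invalid input at $.plan[0]: expected keys ax, ay, az, x, y, z, fingers
```

```bash
cat >> h.py <<'E'
def delta(st,target):
    return (R.from_rotvec(st['tool_rot']).as_matrix().T@(np.array(target)-st['tool_pos'])*1000).round(1)
def wrist(name):
    st=bot.observe();p,d=bot.grab_frame('wrist');i,T=cam('wrist',st)
    cv2.imwrite(f'pics/{name}.png',p[...,::-1]);v,u=np.mgrid[:420,:560]
    return st,p,d,i,T,pts(i,T,u,v,d)
E
python3 - <<'E'
from h import *
st,p,d,i,T,P=wrist('w1')
print(st['time'],st['tool_pos'],st['tool_rot'],st['contact_force'])
Z=P[...,2];near=(np.hypot(P[...,0]-.48,P[...,1]-.232)<.06)&(d>0)
g=near&(p.max(2).astype(int)-p.min(2)<35)&(abs(Z-.056)<.006)
for n,k,h in(('collar',g,.056),('handle',near&(Z>.065)&(Z<.125),0)):
    q=P[k];print(n,k.sum(),q.min(0).round(4),q.max(0).round(4),((q.min(0)+q.max(0))/2).round(4))
    print(np.argwhere(k).mean(0)[::-1])
for t in((.48,.232,.07),): print(delta(st,t))
E
```

```text
0.1 [0.29804859 0.60494872 0.24554878] [-7.12716398e-01 -3.05917329e+00  3.00199502e-03] [-0.33350156 -0.21651286  0.02613106]
collar 32 [0.4908 0.2621 0.05  ] [0.5061 0.2734 0.0515] [0.4984 0.2677 0.0507]
[130.28125 402.875  ]Traceback (most recent call last):
  File "<stdin>", line 7, in <module>
    return umr_minimum(a, axis, None, out, keepdims, initial, where)
ValueError: zero-size array to reduction operation minimum which has no identity
```

View pics/w1.png

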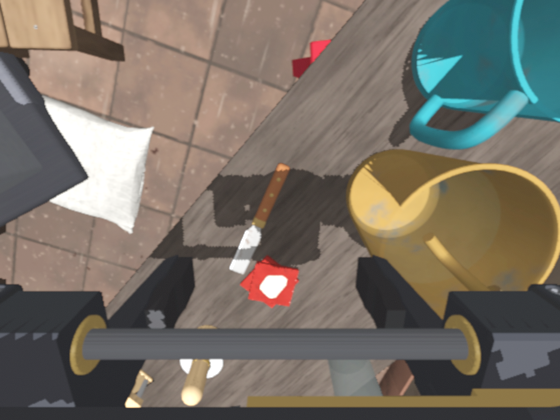

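This view was taken before any motion, because the move was refused: it needs all the keys. It shows mugs, with the tamper at (200,375) and the bottle at (355,375). I'll check the obstacle heights and send the move again.

```bash
python3 - <<'E'
from h import *
z=np.load('pics/top.npz');d=z['d'];i,T=cam('top');v,u=np.mgrid[:420,:560];P=pts(i,T,u,v,d)
for n,(a,b,c,e) in dict(bottle=(68,95,135,160),pens=(140,55,195,130),slate=(210,65,285,155),mug=(0,180,62,265),bucket=(280,0,392,110)).items():
    q=P[b:e,a:c].reshape(-1,3);q=q[(q[:,2]>.02)&(q[:,2]<.5)]
    if len(q): print(n,q.min(0).round(3),q.max(0).round(3))
print(delta(bot.observe(),(.48,.232,.247)))
E
```

```text
bottle [0.568 0.546 0.02 ] [0.624 0.604 0.207]
pens [0.638 0.418 0.02 ] [0.721 0.501 0.176]
mug [0.312 0.576 0.02 ] [0.485 0.758 0.321]
[-328.1 -254.2   -0.9]
```

servo_tool(
  plan=[
    {"ax": 0,"ay": 0,"az": 0,"x": -30,"y": -23,"z": 0,"fingers": 100},
    {"ax": 0,"ay": 0,"az": 0,"x": -60,"y": -46,"z": 0,"fingers": 100},
    {"ax": 0,"ay": 0,"az": 0,"x": -92,"y": -71,"z": 0,"fingers": 100},
    {"ax": 0,"ay": 0,"az": 0,"x": -124,"y": -96,"z": 0,"fingers": 100},
    {"ax": 0,"ay": 0,"az": 0,"x": -156,"y": -121,"z": 0,"fingers": 100},
    {"ax": 0,"ay": 0,"az": 0,"x": -188,"y": -146,"z": 0,"fingers": 100},
    {"ax": 0,"ay": 0,"az": 0,"x": -220,"y": -171,"z": 0,"fingers": 100},
    {"ax": 0,"ay": 0,"az": 0,"x": -252,"y": -196,"z": 0,"fingers": 100},
    {"ax": 0,"ay": 0,"az": 0,"x": -284,"y": -220,"z": 0,"fingers": 100},
    {"ax": 0,"ay": 0,"az": 0,"x": -310,"y": -240,"z": 0,"fingers": 100},
    {"ax": 0,"ay": 0,"az": 0,"x": -328,"y": -254,"z": 0,"fingers": 100},
    {"ax": 0,"ay": 0,"az": 0,"x": -328,"y": -254,"z": 0,"fingers": 100},
    {"ax": 0,"ay": 0,"az": 0,"x": -328,"y": -254,"z": 0,"fingers": 100},
    {"ax": 0,"ay": 0,"az": 0,"x": -328,"y": -254,"z": 0,"fingers": 100},
  ],
  newtons=40,
)

```text
time: 1.32
tool_pos: [0.4799, 0.2331, 0.2465]
tool_rot: [-0.713, -3.059, -0.001]
contact_force: [0.4, 0.1, 1.0]
width: 0.997
```

```bash
python3 - <<'E'
from h import *
st,p,d,i,T,P=wrist('w2')
Z=P[...,2];near=(np.hypot(P[...,0]-.48,P[...,1]-.232)<.07)&(d>0)
sat=p.max(2).astype(int)-p.min(2)
for n,k in(('collar',near&(sat<35)&(abs(Z-.056)<.008)),('handle',near&(Z>.065)&(Z<.125))):
    q=P[k];print(n,k.sum(),q.min(0).round(4),q.max(0).round(4),((q.min(0)+q.max(0))/2).round(4),np.argwhere(k).mean(0)[::-1].round())
    if n=='collar':
        e=cv2.fitEllipse(cv2.convexHull(np.argwhere(k)[:,::-1].astype(np.int32)));print(e,onplane(i,T,*e[0],.056))
print(delta(st,(.48,.232,.07)))
E
```

```text
collar 1457 [0.453  0.1854 0.0483] [0.5274 0.2615 0.0633] [0.4902 0.2235 0.0558] [275. 184.]
((264.5691833496094, 195.1142120361328), (66.20364379882812, 77.40216064453125), 67.21100616455078) [0.4838113  0.21839852 0.056     ]
handle 765 [0.4697 0.2191 0.0651] [0.495  0.2443 0.1195] [0.4823 0.2317 0.0923] [275. 198.]
[ -0.7  -1.  176.5]
```

View pics/w2.png

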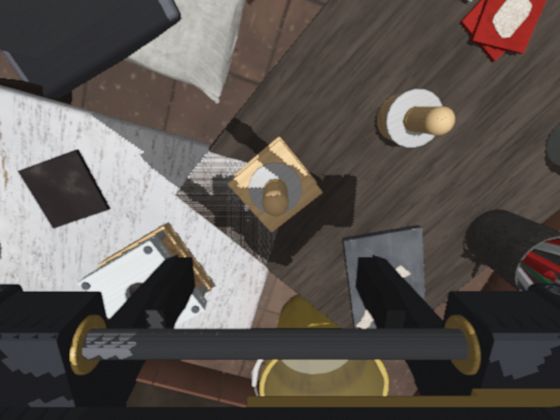

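The drift's handle sits at (275,198) between the open jaws, measured at (0.482, 0.232), top at z 0.119. The tamper, at (415,118), is well clear. I'll descend and grip.

servo_tool(
  plan=[
    {"ax": 0,"ay": 0,"az": 0,"x": -2.5,"y": 0,"z": 25,"fingers": 100},
    {"ax": 0,"ay": 0,"az": 0,"x": -2.5,"y": 0,"z": 55,"fingers": 100},
    {"ax": 0,"ay": 0,"az": 0,"x": -2.5,"y": 0,"z": 85,"fingers": 100},
    {"ax": 0,"ay": 0,"az": 0,"x": -2.5,"y": 0,"z": 115,"fingers": 100},
    {"ax": 0,"ay": 0,"az": 0,"x": -2.5,"y": 0,"z": 140,"fingers": 100},
    {"ax": 0,"ay": 0,"az": 0,"x": -2.5,"y": 0,"z": 160,"fingers": 100},
    {"ax": 0,"ay": 0,"az": 0,"x": -2.5,"y": 0,"z": 171,"fingers": 100},
    {"ax": 0,"ay": 0,"az": 0,"x": -2.5,"y": 0,"z": 176,"fingers": 100},
    {"ax": 0,"ay": 0,"az": 0,"x": -2.5,"y": 0,"z": 176,"fingers": 100},
    {"ax": 0,"ay": 0,"az": 0,"x": -2.5,"y": 0,"z": 176,"fingers": 60},
    {"ax": 0,"ay": 0,"az": 0,"x": -2.5,"y": 0,"z": 176,"fingers": 40},
    {"ax": 0,"ay": 0,"az": 0,"x": -2.5,"y": 0,"z": 176,"fingers": 15},
    {"ax": 0,"ay": 0,"az": 0,"x": -2.5,"y": 0,"z": 176,"fingers": 15},
    {"ax": 0,"ay": 0,"az": 0,"x": -2.5,"y": 0,"z": 176,"fingers": 15},
    {"ax": 0,"ay": 0,"az": 0,"x": -2.5,"y": 0,"z": 176,"fingers": 15},
    {"ax": 0,"ay": 0,"az": 0,"x": -2.5,"y": 0,"z": 176,"fingers": 15},
    {"ax": 0,"ay": 0,"az": 0,"x": -2.5,"y": 0,"z": 176,"fingers": 15},
  ],
  newtons=40,
)

```text
time: 2.78
tool_pos: [0.4826, 0.2315, 0.0708]
tool_rot: [0.713, 3.059, 0.0]
contact_force: [-0.7, -0.1, 0.9]
width: 0.418
```

servo_tool(
  plan=[
    {"ax": 0,"ay": 0,"az": 0,"x": 0,"y": 0,"z": 0,"fingers": 15},
    {"ax": 0,"ay": 0,"az": 0,"x": 0,"y": 0,"z": 0,"fingers": 15},
    {"ax": 0,"ay": 0,"az": 0,"x": 0,"y": 0,"z": 0,"fingers": 15},
    {"ax": 0,"ay": 0,"az": 0,"x": 0,"y": 0,"z": 0,"fingers": 15},
    {"ax": 0,"ay": 0,"az": 0,"x": 0,"y": 0,"z": 0,"fingers": 15},
    {"ax": 0,"ay": 0,"az": 0,"x": 0,"y": 0,"z": 0,"fingers": 15},
  ],
  newtons=40,
)

```text
time: 3.28
tool_pos: [0.4825, 0.2316, 0.0707]
tool_rot: [-0.713, -3.06, 0.0]
contact_force: [0.4, 0.3, -0.1]
width: 0.28
```

servo_tool(
  plan=[
    {"ax": 0,"ay": 0,"az": 0,"x": 0,"y": 0,"z": -6,"fingers": 15},
    {"ax": 0,"ay": 0,"az": 0,"x": 0,"y": 0,"z": -20,"fingers": 15},
    {"ax": 0,"ay": 0,"az": 0,"x": 0,"y": 0,"z": -40,"fingers": 15},
    {"ax": 0,"ay": 0,"az": 0,"x": 0,"y": 0,"z": -65,"fingers": 15},
    {"ax": 0,"ay": 0,"az": 0,"x": 0,"y": 0,"z": -90,"fingers": 15},
    {"ax": 0,"ay": 0,"az": 0,"x": 0,"y": 0,"z": -110,"fingers": 15},
    {"ax": 0,"ay": 0,"az": 0,"x": 0,"y": 0,"z": -110,"fingers": 15},
    {"ax": 0,"ay": 0,"az": 0,"x": -20,"y": -16,"z": -110,"fingers": 15},
    {"ax": 0,"ay": 0,"az": 0,"x": -45,"y": -37,"z": -110,"fingers": 15},
    {"ax": 0,"ay": 0,"az": 0,"x": -70,"y": -57,"z": -110,"fingers": 15},
    {"ax": 0,"ay": 0,"az": 0,"x": -95,"y": -78,"z": -110,"fingers": 15},
    {"ax": 0,"ay": 0,"az": 0,"x": -120,"y": -98,"z": -110,"fingers": 15},
    {"ax": 0,"ay": 0,"az": 0,"x": -145,"y": -119,"z": -110,"fingers": 15},
    {"ax": 0,"ay": 0,"az": 0,"x": -170,"y": -139,"z": -110,"fingers": 15},
    {"ax": 0,"ay": 0,"az": 0,"x": -190,"y": -156,"z": -110,"fingers": 15},
    {"ax": 0,"ay": 0,"az": 0,"x": -201,"y": -165,"z": -110,"fingers": 15},
    {"ax": 0,"ay": 0,"az": 0,"x": -201,"y": -165,"z": -110,"fingers": 15},
    {"ax": 0,"ay": 0,"az": 0,"x": -201,"y": -165,"z": -110,"fingers": 15},
    {"ax": 0,"ay": 0,"az": 0,"x": -201,"y": -165,"z": -110,"fingers": 15},
  ],
)

```text
time: 4.87
tool_pos: [0.5889, -0.0043, 0.1798]
tool_rot: [-0.712, -3.058, -0.001]
contact_force: [-0.3, -0.5, -1.9]
width: 0.286
```

```bash
python3 - <<'E'
from h import *
st,p,d,i,T,P=wrist('w3');print(st['time'],st['tool_pos'],st['width'],st['contact_force'])
Z=P[...,2]
m=((abs(Z-.065)<.006)&(d>0)&(np.hypot(P[...,0]-.527,P[...,1]-.026)<.09)).astype(np.uint8)
cs,h=cv2.findContours(m,cv2.RETR_CCOMP,cv2.CHAIN_APPROX_NONE)
for c,hh in zip(cs,h[0]):
    if cv2.contourArea(c)>150:
        e=cv2.fitEllipse(c);x=onplane(i,T,*c[:,0].T.astype(float),.065)
        (rc,rs,ra)=cv2.minAreaRect((x[:,:2]*1000).astype(np.float32));print(hh[3],np.round(e[0]),np.round(e[1]),onplane(i,T,*e[0],.065).round(4),np.round(rc,1),np.round(rs,1))
dr=(d>0)&(Z>.085)&(np.hypot(P[...,0]-st['tool_pos'][0],P[...,1]-st['tool_pos'][1])<.035)&(Z<.23);q=P[dr];print('drift',q.min(0).round(3),q.max(0).round(3))
E
```

```text
4.8667 [ 0.58893136 -0.00428588  0.17975336] 0.2862085439658782 [-0.31534364 -0.54982859 -1.85105584]
-1 [276. 121.] [162. 168.] [0.5245 0.0289 0.065 ] [530.   26.2] [110.1 110.1]
0 [276. 128.] [51. 52.] [0.5292 0.0266 0.065 ] [529.5  26.5] [40.8 40.7]
drift [ 0.559 -0.031  0.16 ] [0.609 0.025 0.23 ]
```

View pics/w3.png

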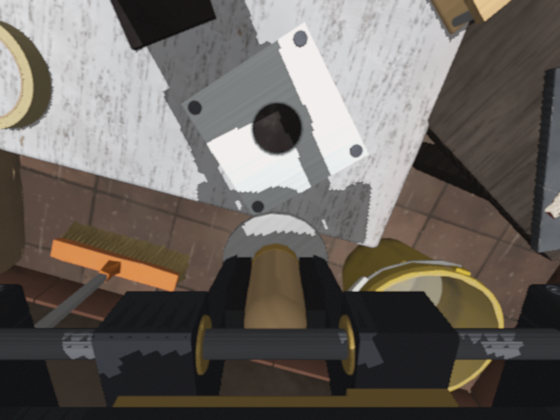

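The hole is at (276,128) and measures 40.8 mm across (41 expected); the plate measures 110.1 mm. Hole centre: (0.5295, 0.0265). The drift is upright in the jaws, front edge of its collar at (275,213). I'll check how the drift is centred in the tool, then work out the shift.

```bash
python3 - <<'E'
from h import *
st=bot.observe();i,T=cam('wrist',st)
z=st['tool_pos'][2]-.0708+.056
e=onplane(i,T,np.array([275.,228,323]),np.array([213.,240,240]),z);Rm=R.from_rotvec(st['tool_rot']).as_matrix()
print(((e-st['tool_pos'])@Rm*1000).round(1))
print(delta(st,(.5295,.0265,.18)))
E
```

```text
[[ 29.9   0.1  14.9]
 [ 14.3 -25.6  14.8]
 [ 14.2  26.4  14.8]]
[66.9  1.1  0.1]
```

servo_tool(
  plan=[
    {"ax": 0,"ay": 0,"az": 0,"x": 15,"y": 1,"z": 0,"fingers": 15},
    {"ax": 0,"ay": 0,"az": 0,"x": 35,"y": 1,"z": 0,"fingers": 15},
    {"ax": 0,"ay": 0,"az": 0,"x": 55,"y": 1,"z": 0,"fingers": 15},
    {"ax": 0,"ay": 0,"az": 0,"x": 67,"y": 1,"z": 0,"fingers": 15},
    {"ax": 0,"ay": 0,"az": 0,"x": 67,"y": 1,"z": 0,"fingers": 15},
    {"ax": 0,"ay": 0,"az": 0,"x": 67,"y": 1,"z": 12,"fingers": 15},
    {"ax": 0,"ay": 0,"az": 0,"x": 67,"y": 1,"z": 30,"fingers": 15},
    {"ax": 0,"ay": 0,"az": 0,"x": 67,"y": 1,"z": 45,"fingers": 15},
    {"ax": 0,"ay": 0,"az": 0,"x": 67,"y": 1,"z": 53,"fingers": 15},
    {"ax": 0,"ay": 0,"az": 0,"x": 67,"y": 1,"z": 59,"fingers": 15},
    {"ax": 0,"ay": 0,"az": 0,"x": 67,"y": 1,"z": 61,"fingers": 15},
    {"ax": 0,"ay": 0,"az": 0,"x": 67,"y": 1,"z": 61,"fingers": 15},
    {"ax": 0,"ay": 0,"az": 0,"x": 67,"y": 1,"z": 61,"fingers": 15},
  ],
)

```text
time: 6.0
tool_pos: [0.531, 0.0251, 0.1202]
tool_rot: [0.713, 3.059, 0.0]
contact_force: [-0.6, -0.2, -2.0]
width: 0.288
```

The foot is in the hole, with no contact force. Next I'll correct by about 2 mm and press.

servo_tool(
  plan=[
    {"ax": 0,"ay": 0,"az": 0,"x": 1.5,"y": 0.5,"z": 2,"fingers": 15},
    {"ax": 0,"ay": 0,"az": 0,"x": 1.5,"y": 0.5,"z": 4,"fingers": 15},
    {"ax": 0,"ay": 0,"az": 0,"x": 1.5,"y": 0.5,"z": 6,"fingers": 15},
    {"ax": 0,"ay": 0,"az": 0,"x": 1.5,"y": 0.5,"z": 8,"fingers": 15},
    {"ax": 0,"ay": 0,"az": 0,"x": 1.5,"y": 0.5,"z": 10,"fingers": 15},
    {"ax": 0,"ay": 0,"az": 0,"x": 1.5,"y": 0.5,"z": 12,"fingers": 15},
    {"ax": 0,"ay": 0,"az": 0,"x": 1.5,"y": 0.5,"z": 14,"fingers": 15},
    {"ax": 0,"ay": 0,"az": 0,"x": 1.5,"y": 0.5,"z": 16,"fingers": 15},
    {"ax": 0,"ay": 0,"az": 0,"x": 1.5,"y": 0.5,"z": 18,"fingers": 15},
    {"ax": 0,"ay": 0,"az": 0,"x": 1.5,"y": 0.5,"z": 20,"fingers": 15},
    {"ax": 0,"ay": 0,"az": 0,"x": 1.5,"y": 0.5,"z": 22,"fingers": 15},
    {"ax": 0,"ay": 0,"az": 0,"x": 1.5,"y": 0.5,"z": 24,"fingers": 15},
    {"ax": 0,"ay": 0,"az": 0,"x": 1.5,"y": 0.5,"z": 26,"fingers": 15},
    {"ax": 0,"ay": 0,"az": 0,"x": 1.5,"y": 0.5,"z": 26,"fingers": 15},
  ],
)

```text
time: 7.17
tool_pos: [0.5286, 0.0263, 0.0929]
tool_rot: [-0.713, -3.058, 0.0]
contact_force: [0.6, -0.3, -3.1]
width: 0.288
```

servo_tool(
  plan=[
    {"ax": 0,"ay": 0,"az": 0,"x": 0,"y": 0,"z": 1.5,"fingers": 15},
    {"ax": 0,"ay": 0,"az": 0,"x": 0,"y": 0,"z": 3,"fingers": 15},
    {"ax": 0,"ay": 0,"az": 0,"x": 0,"y": 0,"z": 4.5,"fingers": 15},
    {"ax": 0,"ay": 0,"az": 0,"x": 0,"y": 0,"z": 6,"fingers": 15},
    {"ax": 0,"ay": 0,"az": 0,"x": 0,"y": 0,"z": 6,"fingers": 15},
  ],
)

```text
time: 7.58
tool_pos: [0.5289, 0.0263, 0.0873]
tool_rot: [-0.713, -3.059, 0.0]
contact_force: [-0.7, -0.0, -2.2]
width: 0.281
```

servo_tool(
  plan=[
    {"ax": 0,"ay": 0,"az": 0,"x": 0,"y": 0,"z": 0.8,"fingers": 15},
    {"ax": 0,"ay": 0,"az": 0,"x": 0,"y": 0,"z": 1.5,"fingers": 15},
    {"ax": 0,"ay": 0,"az": 0,"x": 0,"y": 0,"z": 1.5,"fingers": 15},
  ],
)

```text
time: 7.83
tool_pos: [0.5291, 0.0263, 0.0861]
tool_rot: [-0.713, -3.06, 0.0]
contact_force: [-0.3, 0.1, -2.4]
width: 0.283
```

```bash
python3 - <<'E'
from h import *
p,d=bot.grab_frame('scene');print(bot.observe()['contact_force'])
cv2.imwrite('pics/s2.png',cv2.resize(p[130:240,260:400],(763,600),interpolation=cv2.INTER_CUBIC)[...,::-1])
E
```

```text
[-0.28494841 -0.04060433 -2.3911053 ]
```

View pics/s2.png

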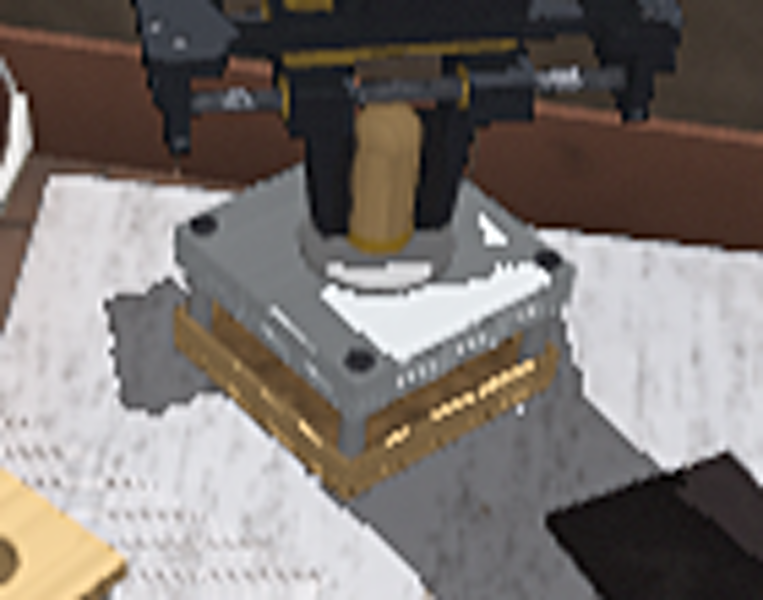

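The collar is almost down on the frame, and the force is still only the drift's weight. I'll press gently until it seats.

servo_tool(
  plan=[
    {"ax": 0,"ay": 0,"az": 0,"x": 0,"y": 0,"z": 0.8,"fingers": 15},
    {"ax": 0,"ay": 0,"az": 0,"x": 0,"y": 0,"z": 1.6,"fingers": 15},
    {"ax": 0,"ay": 0,"az": 0,"x": 0,"y": 0,"z": 1.6,"fingers": 15},
  ],
)

```text
time: 8.13
tool_pos: [0.5294, 0.0263, 0.0857]
tool_rot: [0.713, 3.059, 0.0]
contact_force: [-3.2, 0.2, 4.2]
width: 0.286
```

Seated: upward force is now +4 N, with the TCP at the predicted height. Release and rise.

servo_tool(
  plan=[
    {"ax": 0,"ay": 0,"az": 0,"x": 0,"y": 0,"z": 1,"fingers": 35},
    {"ax": 0,"ay": 0,"az": 0,"x": 0,"y": 0,"z": 0,"fingers": 45},
    {"ax": 0,"ay": 0,"az": 0,"x": 0,"y": 0,"z": 0,"fingers": 90},
    {"ax": 0,"ay": 0,"az": 0,"x": 0,"y": 0,"z": 0,"fingers": 90},
    {"ax": 0,"ay": 0,"az": 0,"x": 0,"y": 0,"z": 0,"fingers": 90},
    {"ax": 0,"ay": 0,"az": 0,"x": 0,"y": 0,"z": 0,"fingers": 90},
    {"ax": 0,"ay": 0,"az": 0,"x": 0,"y": 0,"z": 0,"fingers": 90},
    {"ax": 0,"ay": 0,"az": 0,"x": 0,"y": 0,"z": 0,"fingers": 90},
    {"ax": 0,"ay": 0,"az": 0,"x": 0,"y": 0,"z": 0,"fingers": 90},
  ],
)

```text
time: 8.88
tool_pos: [0.5291, 0.0263, 0.0846]
tool_rot: [-0.713, -3.06, 0.0]
contact_force: [0.6, 0.2, 0.3]
width: 0.896
```

servo_tool(
  plan=[
    {"ax": 0,"ay": 0,"az": 0,"x": 0,"y": 0,"z": -8,"fingers": 90},
    {"ax": 0,"ay": 0,"az": 0,"x": 0,"y": 0,"z": -25,"fingers": 90},
    {"ax": 0,"ay": 0,"az": 0,"x": 0,"y": 0,"z": -50,"fingers": 90},
    {"ax": 0,"ay": 0,"az": 0,"x": 0,"y": 0,"z": -75,"fingers": 90},
    {"ax": 0,"ay": 0,"az": 0,"x": 0,"y": 0,"z": -100,"fingers": 90},
    {"ax": 0,"ay": 0,"az": 0,"x": 0,"y": 0,"z": -125,"fingers": 90},
    {"ax": 0,"ay": 0,"az": 0,"x": 0,"y": 0,"z": -145,"fingers": 90},
    {"ax": 0,"ay": 0,"az": 0,"x": 0,"y": 0,"z": -150,"fingers": 90},
    {"ax": 0,"ay": 0,"az": 0,"x": 0,"y": 0,"z": -150,"fingers": 90},
  ],
)

```text
time: 9.63
tool_pos: [0.5305, 0.0264, 0.2372]
tool_rot: [0.712, 3.055, 0.002]
contact_force: [-0.0, -0.3, -1.0]
width: 0.903
```

```bash
python3 - <<'E'
from h import *
st,p,d,i,T,P=wrist('w4');print(st['time'],st['tool_pos'],st['width'],st['contact_force'])
n=(np.hypot(P[...,0]-.5295,P[...,1]-.0265)<.025)&(d>0)&(P[...,2]>.08)&(P[...,2]<.16);q=P[n];print('handle',q.min(0).round(4),q.max(0).round(4),((q.min(0)+q.max(0))/2).round(4))
s,_=bot.grab_frame('scene')
cv2.imwrite('pics/s3.png',cv2.resize(s[130:240,260:400],(763,600),interpolation=cv2.INTER_CUBIC)[...,::-1])
E
```

```text
9.6333 [0.53051262 0.0263587  0.23717012] 0.9029251692794595 [-3.09676809e-05 -3.07834337e-01 -1.01280591e+00]
handle [0.5163 0.014  0.08  ] [0.5404 0.0388 0.1339] [0.5284 0.0264 0.107 ]
```

View pics/s3.png

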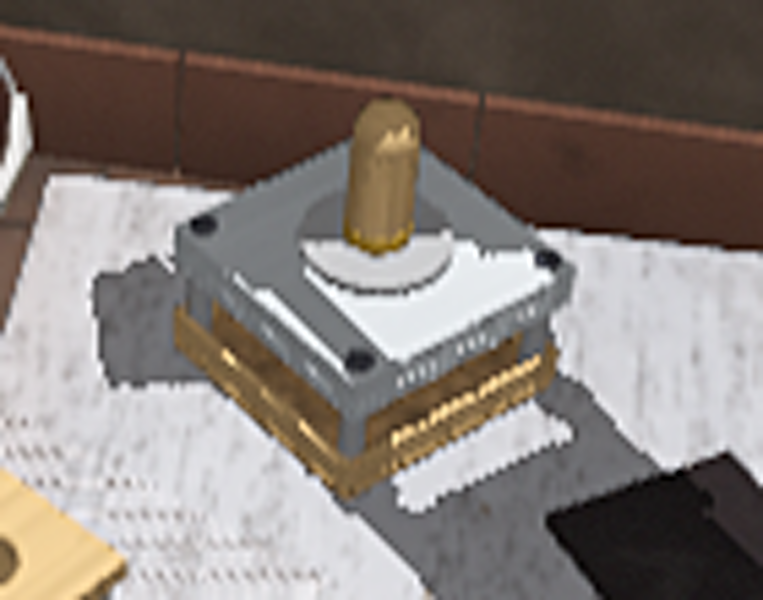

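The drift stands upright with its collar flat on the frame. Its top is at z 0.134 (0.133 expected), so the foot is about 39–40 mm below the mouth. The gripper is clear.

```bash
python3 -c "
from cell import bot
print(bot.finish_job())"
```

```text
the job is handed in; nothing more can be done
None
```

I took the slim drift from its stand and lowered it through the frame's hole. I then pressed until the collar sat on the frame, let go and rose clear. I handed the job in at about 9.7 s; the hand-in reports no verdict.

**Checks that agreed:**
- **Hole:** it measured 40.8 mm across (41 given), centred at (0.5295, 0.0265). The first entry was about 2 mm off centre, and I corrected it before pressing.
- **Seating:** contact showed at the expected height, with about 4 N pushing up. After release the drift's top was at z 0.134 (0.133 expected). Its handle centre was about 1 mm from the hole's axis and it looked upright, so the foot is about 39–40 mm below the mouth.
- **Gripper:** it ended about 0.1 m above the drift, touching nothing.

**Not confirmed:**
- **Tile:** I did not see it on the cork, because the tray rim hides it. With the foot 25 mm above the bench, the tile must be out of the pocket. The force readings at the end of each move never showed the push on the tile, because it came free partway through one move.
- **Tamper:** I did not re-measure it at the end. Every move stayed well clear of it.

**Slips:** My first move call was refused because keys were missing, and nothing moved. A wrist fit of the drift's collar was off by about 14 mm, so I dropped it for the handle measurement, which agreed with the top camera.

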